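# Tuck a flashing piece under a lapped slate shingle and hold it down

### The job

On the roofing sample board, tuck the leading edge of the aluminium flashing piece at least 20 mm under the lapped slate shingle, centred and square to it, without lifting the shingle. Then press the flashing down flat on the board and finish while still gripping it by its upstand and holding it pressed down. Leave the other things on the table alone.

Things in the scene. Friction and masses are not known exactly. Their poses are not given: they have to be found in the camera images.
- roof_board: Fixed level plywood board on the table, 180 (its x) x 170 (its y) x 12 mm; origin at the centre of its underside, z up, +x away from the robot. A dark slate shingle (140 mm wide) covers its far part from x = +15 mm (free lower edge, facing the robot) to a wooden cap strip at x = +75..89 mm, whose top, 36 mm above the table, is the highest point. The board in front of the shingle is bare.
- lap_mouth (a point): Middle of the mouth of the gap under the shingle's free edge, half-way across and half-way up (16.5 mm above the table); axes as the board's. The gap, 9 mm high, lies between the board's top (12 mm above the table) and the shingle's underside (21 mm), open at front and sides; a batten closes it 45 mm behind the free edge. Shingle 7 mm thick.
- shingle (a joint): Tilt of the slate shingle about its hinge at its far edge (board x = +86 mm): 0 lying down, positive when its free edge is lifted, 0.03 rad = 2 mm at the edge. It weighs about 0.2 kg, only its weight keeps it down, and it falls back when released.
- flashing: Loose L-shaped aluminium flashing piece, about 90 g, lying on its plate on the table: flat plate 86 mm (its x) x 90 mm (its y), 4 mm thick, with a folded upstand along its rear edge. Origin under the middle of the plate; +x towards the leading edge (x = +43 mm), z up.
- flashing_upstand (a point): Centre of the flashing's upstand, to be gripped across its thickness: upstand 10 mm thick (along flashing x), 90 mm wide (along y), 45 mm tall from the underside; this point is half-way up, 22.5 mm above the underside, 37.5 mm behind the flashing's origin. The plate reaches 75 mm ahead of the upstand's front face.
- flashing_edge (a point): Middle of the flashing's rounded leading edge, 2 mm above its underside; axes as those of the flashing.
- pencil_case: Bystander (sizes in mm): blue pencil case, 73x215x89, back left; origin under its centre.
- magnet: Bystander (sizes in mm): round magnet, 38 across, 13 high, behind the board; origin under its centre.
- eraser: Bystander (sizes in mm): eraser, 20x42x13, near the front edge; origin under its centre.
- bar_1: Bystander (sizes in mm): white plastic bar, 16x86x10, near the front edge; origin under its centre.
- marble_grey: Bystander (sizes in mm): grey-white rock, 45x58x42, right of the board; origin under its centre.
- tape_2: Bystander (sizes in mm): roll of tape lying flat on the table, 67 across, 18 high, right of the board; origin under its centre.

How it is judged:
By the outcome, as a careful person would: the job done as asked, in the order asked, and still so for the second after the job is handed in, while the arm keeps its last pose, push and grip.
It also fails if it takes over 38 s, if anything falls off the work surface, if the arm or the gripper's body presses on something with over 40 N, if the wrist force passes 120 N, or if a joint passes its speed limit or range.

### The arm

A 7-joint arm with a two-finger parallel gripper is mounted at the origin on a cart in front of the work surface, level with it; the furniture and walls round the work are solid. World frame = base frame: x ahead of the robot, y to its left, z up, the work surface at z = 0. Lengths are in m, angles in rad, forces in N, time in s.
With the tool pointing down it reaches from about 0.425 to 0.875 m from the base axis. Payload 4.7 kg.
Tool frame: the origin (TCP) lies midway between the tips of the shut fingers; the grasp point (between the pads) lies 19 mm behind it; z points along the fingers, y is the line along which they close (so a half turn about z gives the same grasp; the last joint's range is limited). The gripper opens to 87 mm and grips with 3 to 60 N. Pads are 19 mm wide; open, the fingers measure 117 mm over their backs; the gripper's body (75 mm by 190 mm) begins 51 mm behind the grasp point.
Start: joints at [-1.334, 0.321, -0.07, 1.45, 0.023, 1.371, -0.057], TCP at [0.144, 0.634, 0.223] pointing down, gripper open.
Joint ranges: [-2.86, 2.86], [-0.3, 2.09], [-1.38, 1.24], [0.06, 2.45], [-1.56, 4.7], [0.09, 2.05], [-2.69, 2.69]. Speed limits (rad/s): [2.57, 2.57, 3.14, 3.14, 3.14, 3.14, 3.14].

### API

Orientations are given as a rotation vector (axis times angle).
In Python, from bench import ctrl, get_image, calibration gives the robot as it stands.
- The arm moves only by the tool apply_moves, never from a script. Its arguments are lists of equal length, an entry for each row: "dp": the shift along the tool's x, y, z in m, a list of three; "twist": the turn, a rotation vector about the tool's x, y, z in rad, a list of three; "fingers": the closure, from 0 (fully open) to 1 (shut). In form: {"dp": [[dx, dy, dz], ...], "twist": [[ax, ay, az], ...], "fingers": [fingers, ...]}. A call has 1 to 10 rows; each row shifts and turns the commanded pose from where the row before left it, along the tool's axes as they then stand; what a row does not reach is not made up. A row lasts 1/10 s, in which the tool goes at most 50 mm and 8.59 degrees, less where a joint would pass 70% of its speed; a pose out of reach is approached as far as the arm can. A call is refused whole if a number of a shift passes 0.05 or a number of a turn 0.15, either way. A call with a gripper value outside its range is refused whole. The fingers move at their own pace and stop on an object; "newtons" is the grip in N (left out, the last holds). Time passes only in rows, so rows that do not move let the fingers close. It gives the time, the measured TCP pose, the force, the opening and the grip force at its end, in the units of the state.
- ctrl.get_state(): the state, without advancing time (a new reading comes with each control period).
- get_image(name): name is "scene" or "side" or "wrist"; returns the picture (420x560x3 uint8, red, green, blue); there is no depth.
- calibration(name): a dict with "fx", "fy", "cx", "cy" (pixels), "eye" and "attitude" of the camera in the world; the wrist camera has in their place "hand_eye" (4x4, takes a point from camera to tool coordinates, whose origin is the TCP and whose axes are the flange's). Camera axes: x right, y up, looking along -z (the intrinsics and any distortion apply to the point x, -y, -z); pixel columns grow to the right and rows downward; lengths in m; the calibration is good to about 2 mm. A picture is of the moment at which its call begins: read the wrist's pose just before it. calibration takes no time and is no camera call.
- ctrl.close_job(): hands the job in; it is judged then, once.
The state is a dict: "time": time; "joint_positions": joint angles; "qd": joint speeds; "joint_torque": joint torques, N m; "position": TCP position; "tool_rot": TCP orientation; "ft_force": force on the tool from outside, world axes, zero at the start; "torque": the same for the moment, N m; "grip_width": opening from 0.0 (shut) to 1.0 (fully open); "grip_force": force on a finger pad.
Only numpy, scipy, OpenCV 4.12 (cv2) and the standard library are available. Lean on these libraries where they do the work, as an engineer would, in place of code of your own. Each camera call takes 0.05 s, during which the arm holds its last target. There are 200 camera calls.

## Working session

There is one attempt and no reset: what is moved stays moved. The work goes in short steps, Python scripts to look and compute and a tool call to move; the robot and the scene stay as the last step left them, time stands still between calls to the robot, and variables do not carry over. Pictures are saved under pics/ and viewed, at most 10 in all, crops included, and the job is handed in when it is done.

Besides the shell and the picture viewer there is one more tool, called as name(argument=value, ...) on one line, values as JSON. apply_moves: Moves the arm, as the interface text tells. Its arguments: {"type":"object","properties":{"dp":{"type":"array"},"twist":{"type":"array"},"fingers":{"type":"array"},"newtons":{"type":"number"}},"required":["dp","twist","fingers"]}

```bash
mkdir -p pics; ls; python3 - <<'E'
from bench import ctrl,get_image,calibration
import cv2,numpy as np
np.set_printoptions(precision=4,suppress=True)
for n in("scene","side"):
    cv2.imwrite(f"pics/{n}0.png",get_image(n)[:,:,::-1])
for n in("scene","side","wrist"): print(n,calibration(n))
s=ctrl.get_state();print(s)
E
```

```text
pics
scene {'fx': 497.71927056853445, 'fy': 497.71927056853445, 'cx': 282.9532316493354, 'cy': 217.67467318452194, 'eye': array([0.1679, 0.7881, 0.4814]), 'attitude': array([ 0.3352, -1.4204, -2.2831])}
side {'fx': 512.6192469180161, 'fy': 512.6192469180161, 'cx': 295.9458070055967, 'cy': 207.1885160241797, 'eye': array([ 0.2826, -0.9208,  0.4664]), 'attitude': array([ 1.1811, -0.1836, -0.2468])}
wrist {'fx': 320.2606665104617, 'fy': 320.2606665104617, 'cx': 280.2642503384691, 'cy': 207.89873285924364, 'hand_eye': array([[ 0.0001,  0.9673,  0.2535,  0.0694],
       [ 1.    , -0.0003,  0.0009,  0.0008],
       [ 0.001 ,  0.2535, -0.9673, -0.1619],
       [ 0.    ,  0.    ,  0.    ,  1.    ]])}
{'time': 0.1, 'joint_positions': array([-1.3339,  0.3218, -0.0701,  1.4516,  0.0226,  1.3708, -0.0569]), 'qd': array([ 0.    , -0.001 , -0.0013, -0.0042, -0.0002, -0.0015, -0.0012]), 'joint_torque': array([  0.0002, -49.2578,  -0.4056, -31.3396,  -0.0642,   0.0396,
         0.0001]), 'position': array([0.1436, 0.6334, 0.2215]), 'tool_rot': array([-0.3491, -3.1221,  0.0027]), 'ft_force': array([ 0.8232, -0.4561, -0.2419]), 'torque': array([ 0.0033, -0.0445, -0.0305]), 'grip_force': 0.0, 'grip_width': 1.001094184468178}
```

View pics/scene0.png

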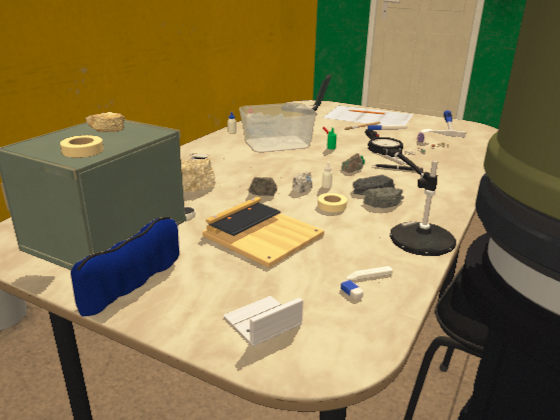

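View pics/side0.png

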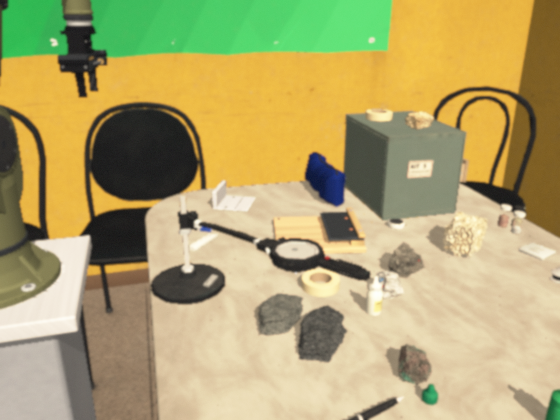

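```bash
python3 - <<'E'
import cv2,numpy as np
a=cv2.imread("pics/scene0.png");b=cv2.imread("pics/side0.png")
# board x195..328,y190..270 ; flashing x215..315,y285..350
p=cv2.resize(a[190:265+5,198:331],None,fx=3,fy=3,interpolation=2)
q=cv2.resize(a[285:350,215:315],None,fx=4,fy=4,interpolation=2)
r=cv2.resize(b[200:262,260:380],None,fx=3,fy=3,interpolation=2)
t=cv2.resize(b[175:220,200:265],None,fx=4,fy=4,interpolation=2)
o=np.zeros((600,800,3),np.uint8)
for im,x,y in((p,0,0),(q,400,0),(r,0,300),(t,400,300)):
    h,w=im.shape[:2];o[y:y+h,x:x+w]=im[:,:800-x]
cv2.imwrite("pics/comp.png",o)
E
```

```text
(no output)
```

View pics/comp.png

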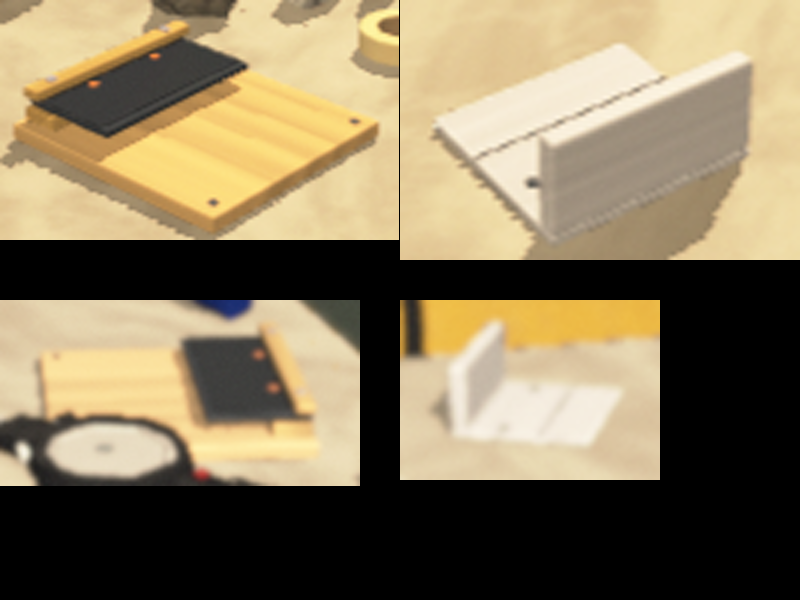

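```bash
cat > h.py <<'E'
import numpy as np,cv2
from scipy.spatial.transform import Rotation as R
from scipy.optimize import least_squares
from bench import ctrl,get_image,calibration
np.set_printoptions(precision=4,suppress=True)
def cam(n,s=None):
    c=calibration(n)
    if n!="wrist": return c,R.from_rotvec(c["attitude"]).as_matrix(),np.array(c["eye"])
    H=np.array(c["hand_eye"]);T=R.from_rotvec(s["tool_rot"]).as_matrix()
    return c,T@H[:3,:3],T@H[:3,3]+s["position"]
def proj(P,cm):
    c,A,e=cm;q=(np.atleast_2d(P)-e)@A
    return np.c_[c["cx"]+c["fx"]*q[:,0]/-q[:,2],c["cy"]-c["fy"]*q[:,1]/-q[:,2]]
def W(L,p):  # local points -> world, p=(x,y,yaw)
    L=np.atleast_2d(L);c,s=np.cos(p[2]),np.sin(p[2])
    return np.c_[p[0]+c*L[:,0]-s*L[:,1],p[1]+s*L[:,0]+c*L[:,1],L[:,2]]
def fit(obs,p0):  # obs: [(local pts mm, pixels, cam)]
    f=lambda p:np.concatenate([(proj(W(np.array(l)/1000,p),c)-px).ravel() for l,px,c in obs])
    r=least_squares(f,p0);print("pose",r.x,"deg",np.degrees(r.x[2]),"res",r.fun.round(1));return r.x
E
python3 - <<'E'
from h import *
S=cam("scene");D=cam("side")
c3=lambda a,o:np.array(a)/3+o
b=fit([([(-90,85,12),(-90,-85,12),(90,85,12),(15,70,28),(15,-70,28)],c3([(212,219),(378,124),(15,128),(107,132),(247,66)],(198,190)),S),
 ([(-90,85,12),(15,70,28),(15,-70,28)],c3([(40,50),(182,39),(205,118)],(260,200)),D)],[.6,.2,0])
f=fit([([(-43,45,0),(-43,-45,0),(43,45,4),(43,-45,4),(-43,45,45),(-43,-45,45)],np.array([(152,238),(348,152),(37,122),(222,44),(141,142),(345,54)])/4+(215,285),S),
 ([(43,45,4),(43,-45,4),(-43,-45,0)],np.array([(223,88),(190,144),(57,132)])/4+(200,175),D)],[.45,.5,0])
s=ctrl.get_state();print(R.from_rotvec(s["tool_rot"]).as_matrix())
E
```

```text
pose [ 0.6148  0.0258 -0.2114] deg -12.111046839468669 res [-0.4 -0.5  0.7 -1.5 -1.7 -2.3 -0.8 -1.2  0.3 -2.3 -1.1  0.2 -1.8 -1.
 -1.1 -0.9]
pose [ 0.4811  0.2589 -0.4458] deg -25.54238894683791 res [-1.1  1.5 -0.3  0.2 -2.5 -2.5 -0.9 -2.2  1.4  0.2  1.6  0.4 -0.2  0.4
 -0.5 -0.5 -1.9  1.5]
[[-0.9753  0.2209 -0.0003]
 [ 0.2209  0.9753 -0.0017]
 [-0.0001 -0.0017 -1.    ]]
```

apply_moves(dp=[[-0.036,-0.027,0.012],[-0.036,-0.027,0.012],[-0.036,-0.027,0.012],[-0.036,-0.027,0.012],[-0.036,-0.027,0.012],[-0.036,-0.027,0.012],[-0.036,-0.027,0.012],[-0.036,-0.027,0.012],[-0.036,-0.027,0.012],[-0.036,-0.027,0.012]], twist=[[0,0,0],[0,0,0],[0,0,0],[0,0,0],[0,0,0],[0,0,0],[0,0,0],[0,0,0],[0,0,0],[0,0,0]], fingers=[0,0,0,0,0,0,0,0,0,0])

```text
time: 1.1
position: [0.4358, 0.2894, 0.102]
tool_rot: [-0.349, -3.122, -0.0]
ft_force: [0.8, 0.6, 1.1]
grip_width: 1.0
grip_force: 0.0
```

apply_moves(dp=[[0,0,0],[0,0,0],[0,0,0],[0,0,0],[0,0,0],[0,0,0],[0,0,0],[0,0,0],[0,0,0],[0,0,0]], twist=[[0,0,0.149],[0,0,0.149],[0,0,0.149],[0,0,0.149],[0,0,0.149],[0,0,0.149],[0,0,0.149],[0,0,0.149],[0,0,0.149],[0,0,0.149]], fingers=[0,0,0,0,0,0,0,0,0,0])

```text
time: 2.1
position: [0.4348, 0.2909, 0.1022]
tool_rot: [2.38, 2.051, -0.001]
ft_force: [0.2, 0.6, 0.3]
grip_width: 1.002
grip_force: 0.0
```

apply_moves(dp=[[0,0,0],[0,0,0],[0,0,0],[0,0,0]], twist=[[0,0,0.149],[0,0,0.149],[0,0,0],[0,0,0]], fingers=[0,0,0,0])

```text
time: 2.5
position: [0.4349, 0.291, 0.1024]
tool_rot: [2.649, 1.688, -0.001]
ft_force: [0.3, -0.8, -0.5]
grip_width: 1.0
grip_force: 0.0
```

```bash
python3 - <<'E'
from h import *
s=ctrl.get_state();im=get_image("wrist");print(s["position"],R.from_rotvec(s["tool_rot"]).as_matrix(),s["joint_positions"],s["time"])
np.save("s1.npy",np.r_[s["position"],s["tool_rot"]]);cv2.imwrite("pics/w1.png",im[:,:,::-1])
E
```

```text
[0.4349 0.291  0.1024] [[ 0.4225  0.9064 -0.0003]
 [ 0.9064 -0.4225 -0.0002]
 [-0.0003 -0.0002 -1.    ]] [-0.97    0.1495  0.357   1.9216 -0.059   1.0809 -1.0251] 2.5
```

View pics/w1.png

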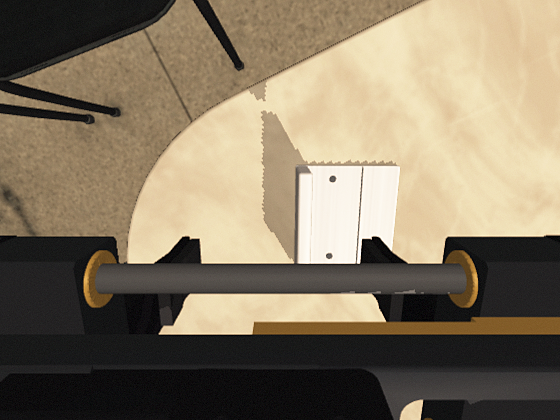

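```bash
python3 - <<'E'
import cv2,numpy as np
a=cv2.imread("pics/w1.png")[150:270,285:410]
o=cv2.resize(np.clip((a.astype(float)-120)*1.9,0,255).astype(np.uint8),None,fx=5,fy=5,interpolation=2)
cv2.imwrite("pics/w1c.png",o)
E
```

```text
(no output)
```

View pics/w1c.png

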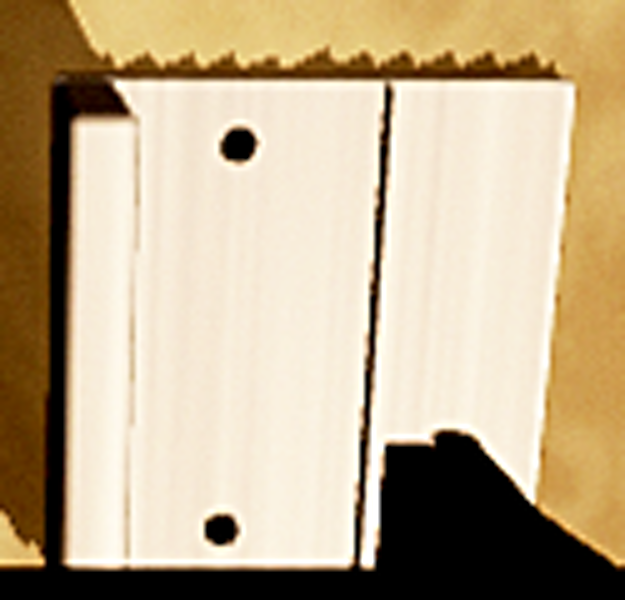

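```bash
cat >> h.py <<'E'
def fitl(pts,lines,cm,p0):
    # lines: [(localA,localB,pixels)]: pixels lie on projected line A-B
    def f(p):
        r=[(proj(W(np.array([l])/1000,p),cm)-px).ravel() for l,px in pts]
        for A,B,px in lines:
            a,b=proj(W(np.array([A,B])/1000,p),cm);n=np.array([-(b-a)[1],(b-a)[0]])/np.linalg.norm(b-a)
            r.append((np.array(px)-a)@n)
        return np.concatenate(r)
    r=least_squares(f,p0);print("pose",r.x,"deg",np.degrees(r.x[2]),"res",r.fun.round(1));return r.x
E
python3 - <<'E'
from h import *
v=np.load("s1.npy");s=dict(position=v[:3],tool_rot=v[3:]);C=cam("wrist",s)
u=lambda *a:np.array(a)/5+(285-.4,150-.4)
p=fitl([((-43,45,45),u(70,117)),((-33,45,45),u(136,117)),((-43,45,0),u(53,78)),((43,45,2),u(574,82))],
 [((43,45,2),(43,-45,2),u((570,150),(560,280),(545,440))),((-43,45,45),(-43,-45,45),u((68,250),(66,450),(65,560))),((-33,45,45),(-33,-45,45),u((133,300),(128,560)))],C,[.48,.26,-.44])
T=R.from_rotvec(s["tool_rot"]).as_matrix()
g=W(np.array([[-.038,0,.012]]),p)[0];print("grasp",g,"dp tool",T.T@(g-s["position"]),"twist z",np.arctan2(T[1,1],T[0,1])-p[2])
E
```

```text
pose [ 0.481   0.2603 -0.4344] deg -24.891819320843833 res [-0.6  0.4  0.7  0.3 -0.1 -0.   0.9 -0.7  0.4 -0.1 -0.  -0.5 -0.6 -0.7
  0.5  0.2]
grasp [0.4466 0.2763 0.012 ] dp tool [-0.0084  0.0168  0.0904] twist z -0.0017858392428236614
```

apply_moves(dp=[[-0.0084,0.0168,0.01],[0,0,0.02],[0,0,0.02],[0,0,0.02],[0,0,0.015],[0,0,0.0054],[0,0,0],[0,0,0]], twist=[[0,0,0],[0,0,0],[0,0,0],[0,0,0],[0,0,0],[0,0,0],[0,0,0],[0,0,0]], fingers=[0,0,0,0,0,0,0.5,0.7], newtons=40)

```text
time: 3.35
position: [0.4472, 0.2766, 0.0128]
tool_rot: [-2.652, -1.684, -0.002]
ft_force: [0.5, 0.0, -0.0]
grip_width: 0.894
grip_force: 0.0
```

apply_moves(dp=[[0,0,0],[0,0,0],[0,0,0],[0,0,0],[0,0,0],[0,0,0],[0,0,0],[0,0,0]], twist=[[0,0,0],[0,0,0],[0,0,0],[0,0,0],[0,0,0],[0,0,0],[0,0,0],[0,0,0]], fingers=[0.8,0.9,1,1,1,1,1,1])

```text
time: 4.15
position: [0.4467, 0.2763, 0.0122]
tool_rot: [-2.653, -1.683, -0.0]
ft_force: [0.2, -0.2, -0.4]
grip_width: 0.172
grip_force: 0.0
```

apply_moves(dp=[[0,0,0],[0,0,0],[0,0,0],[0,0,0],[0,0,0],[0,0,-0.01],[0,0,-0.02],[0,0,-0.02],[0,0,-0.02],[0,0,0]], twist=[[0,0,0],[0,0,0],[0,0,0],[0,0,0],[0,0,0],[0,0,0],[0,0,0],[0,0,0],[0,0,0],[0,0,0]], fingers=[1,1,1,1,1,1,1,1,1,1])

```text
time: 5.15
position: [0.4488, 0.2777, 0.0855]
tool_rot: [-2.652, -1.682, -0.01]
ft_force: [0.6, 1.1, -0.9]
grip_width: 0.111
grip_force: 40.0
```

```bash
python3 - <<'E'
from h import *
s=ctrl.get_state();print(s["position"],s["tool_rot"],s["grip_width"],s["grip_force"],s["ft_force"])
T=R.from_rotvec(s["tool_rot"]).as_matrix()
b=np.array([.6148,.0258,-.2114])
# tool y to board yaw; edge 90 mm before mouth (board x=15), grasp 80.5 behind edge
yaw=np.arctan2(T[1,1],T[0,1]);print("twist z",yaw-b[2])
g=W(np.array([[.015-.060-.081,0,.085]]),b)[0];print(g,T.T@(g-s["position"]))
# pencil case check
c,A,e=cam("scene")
for px in((85,305),(180,258)):
    d=A@np.array([(px[0]-c["cx"])/c["fx"],-(px[1]-c["cy"])/c["fy"],-1]);print(e-d*e[2]/d[2])
E
```

```text
[0.4488 0.2777 0.0855] [-2.6519 -1.6824 -0.0096] 0.11111336790401705 39.9997581448406 [ 0.6305  1.08   -0.8779]
twist z -0.22871786168677613
[0.4916 0.0522 0.085 ] [-0.1857  0.1348 -0.0002]
[0.7407 0.3676 0.    ]
[ 0.703   0.1796 -0.    ]
```

apply_moves(dp=[[-0.023,0.017,0],[-0.023,0.017,0],[-0.023,0.017,0],[-0.023,0.017,0],[-0.023,0.017,0],[-0.023,0.017,0],[-0.023,0.017,0],[-0.023,0.016,0],[0,0,0],[0,0,0]], twist=[[0,0,0],[0,0,0],[0,0,0],[0,0,0],[0,0,0],[0,0,0],[0,0,0],[0,0,-0.115],[0,0,-0.114],[0,0,0]], fingers=[1,1,1,1,1,1,1,1,1,1])

```text
time: 6.15
position: [0.49, 0.0514, 0.0816]
tool_rot: [-2.444, -1.973, 0.001]
ft_force: [0.4, 0.8, -0.6]
grip_width: 0.109
grip_force: 40.0
```

```bash
python3 - <<'E'
from h import *
s=ctrl.get_state();im=get_image("wrist");print(s["position"],R.from_rotvec(s["tool_rot"]).as_matrix(),s["joint_positions"],s["time"])
np.save("s2.npy",np.r_[s["position"],s["tool_rot"]]);cv2.imwrite("pics/w2.png",im[:,:,::-1])
cv2.imwrite("pics/w2v.png",cv2.resize(im[0:290,160:560,::-1],None,fx=2,fy=2,interpolation=2))
E
```

```text
[0.49   0.0514 0.0816] [[ 0.2113  0.9774 -0.0009]
 [ 0.9774 -0.2113 -0.    ]
 [-0.0002 -0.0009 -1.    ]] [-0.6652  0.1137  0.5378  2.0159 -0.0679  1.0299 -0.308 ] 6.15
```

View pics/w2v.png

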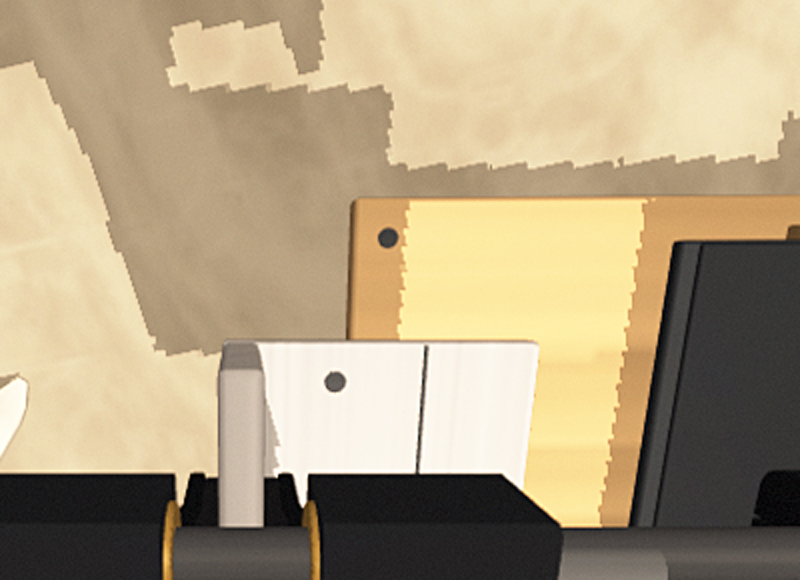

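```bash
python3 - <<'E'
from h import *
v=np.load("s2.npy");s=dict(position=v[:3],tool_rot=v[3:]);C=cam("wrist",s)
u=lambda *a:np.array(a)/2+(160-.25,-.25)
b=fitl([((-90,85,12),u(353,199))],
 [((-90,85,12),(90,85,12),u((450,198),(600,198),(790,197))),((-90,85,12),(-90,-85,12),u((351,260),(348,338))),
  ((15,70,21),(15,-70,21),u((675,242),(652,400),(633,525))),((15,70,28),(80,70,28),u((710,242),(780,241)))],C,[.61,.026,-.21])
print("top edge x15 z28 proj",(proj(W(np.array([[.015,.07,.028],[.015,.07,.021]]),b),C)+.25-(160,0))*2)
for h in(66,69.5,73):
  f=fitl([((-43,45,45+h),u(220,370)),((-33,45,45+h),u(263,370)),((43,45,2+h),u(538,343)),((-43,45,h),u(222,342))],
  [((43,45,2+h),(43,-45,2+h),u((534,390),(525,470))),((-43,45,45+h),(-43,-45,45+h),u((219,450),(219,525))),((-33,45,45+h),(-33,-45,45+h),u((263,450),(263,525)))],C,[.53,.04,-.21])
  T=R.from_rotvec(s["tool_rot"]).as_matrix()
  e=W(np.array([[.043,0,.0]]),f)[0]
  c_,s_=np.cos(b[2]),np.sin(b[2]);d=e[:2]-b[:2];print(h,"edge in board",c_*d[0]+s_*d[1],-s_*d[0]+c_*d[1],"yaw err",f[2]-b[2],"tool yaw",np.arctan2(T[1,1],T[0,1]))
E
```

```text
pose [ 0.6175  0.0254 -0.1998] deg -11.450202081573517 res [ 1.4  1.  -0.8  0.2  1.   1.5  1.8 -1.2 -1.8 -1.8  0.3  0.3]
top edge x15 z28 proj [[686.6944 241.7214]
 [672.6492 241.9094]]
pose [ 0.5269  0.0432 -0.2139] deg -12.256651144401774 res [-0.9  0.4  1.4  0.4 -0.6 -0.5  1.  -0.7 -1.5 -1.7 -0.1  0.2  1.   0.6]
66 edge in board -0.049260703826185054 -0.0011335615159872685 yaw err -0.014075191395975684 tool yaw -0.21285462544663677
pose [ 0.5266  0.0438 -0.2167] deg -12.417937570341095 res [-1.9  0.5  1.   0.6  1.8 -0.2  0.2 -0.9  0.8  0.4 -1.2 -1.   0.5 -0. ]
69.5 edge in board -0.04967304507077695 -0.0007461006414623463 yaw err -0.01689017056739084 tool yaw -0.21285462544663677
pose [ 0.5263  0.0444 -0.2199] deg -12.596781354637992 res [-3.   0.6  0.7  0.7  4.3  0.  -0.5 -1.2  3.3  2.6 -2.3 -2.2  0.  -0.6]
73 edge in board -0.05009066008628393 -0.00037922694710109534 yaw err -0.020011583450098236 tool yaw -0.21285462544663677
```

```bash
python3 - <<'E'
from h import *
v=np.load("s2.npy");s=dict(position=v[:3],tool_rot=v[3:]);C=cam("wrist",s)
u=lambda *a:np.array(a)/2+(160-.25,-.25)
sh=((15,70,21),(15,-70,21),u((675,242),(652,400),(633,525)));sd=((15,70,28),(80,70,28),u((710,242),(780,241)))
le=((-90,85,12),(90,85,12),u((353,199),(450,198),(600,198),(790,197)))
fitl([],[sh,sd],C,[.61,.026,-.21]);fitl([],[sh,le],C,[.61,.026,-.21]);fitl([],[sh,le,sd],C,[.61,.026,-.21])
# auto subpixel edges for the same lines, in crop coords
g=cv2.cvtColor(cv2.imread("pics/w2.png"),cv2.COLOR_BGR2GRAY).astype(float)
for r in (125,150,175,200,225,250): 
    c0=int(160+ (675-(r*2-242)*43/283)/2); w=np.diff(g[r,c0-12:c0+6]); print(r,2*(c0-12+np.argmin(w)+.5-160), end="; ")
for c in (360,400,450,500,540):
    w=np.diff(g[85:110,c]); print(c,2*(85+np.argmax(w)+.5),end="; ")
E
```

```text
pose [ 0.6186  0.0248 -0.1942] deg -11.127688586808413 res [ 0.1 -0.1  0.1 -0.1  0.1]
pose [ 0.6184  0.0252 -0.2052] deg -11.75627522811289 res [ 0.9 -0.2 -0.7 -0.3 -0.4  0.2  0.5]
pose [ 0.6185  0.0252 -0.205 ] deg -11.74543606216071 res [ 0.9 -0.2 -0.7 -0.3 -0.4  0.2  0.5  0.1 -0.1]
125 671.0; 150 663.0; 175 655.0; 200 647.0; 225 639.0; 250 631.0; 360 197.0; 400 199.0; 450 199.0; 500 197.0; 540 197.0;
```

apply_moves(dp=[[0,0,0],[0,0.02,0],[0,0.02,0.005],[0.0005,0.01,0.015],[0,0,0.015],[0,0,0.013],[0,0,0.004],[0,0,0],[0,0,0]], twist=[[0,0,-0.01],[0,0,0],[0,0,0],[0,0,0],[0,0,0],[0,0,0],[0,0,0],[0,0,0],[0,0,0]], fingers=[1,1,1,1,1,1,1,1,1])

```text
time: 7.1
position: [0.5396, 0.0431, 0.0305]
tool_rot: [-2.433, -1.988, -0.001]
ft_force: [-0.3, 0.4, -1.4]
grip_width: 0.11
grip_force: 40.0
```

```bash
python3 - <<'E'
from h import *
s=ctrl.get_state();im=get_image("wrist");print(s["position"],R.from_rotvec(s["tool_rot"]).as_matrix(),s["ft_force"],s["torque"],s["time"])
np.save("s3.npy",np.r_[s["position"],s["tool_rot"]]);cv2.imwrite("pics/w3.png",im[:,:,::-1])
cv2.imwrite("pics/w3v.png",cv2.resize(im[0:290,160:560,::-1],None,fx=2,fy=2,interpolation=2))
E
```

```text
[0.5396 0.0431 0.0305] [[ 0.1995  0.9799  0.0004]
 [ 0.9799 -0.1995  0.0004]
 [ 0.0005  0.0003 -1.    ]] [-0.334   0.4025 -1.3637] [-0.1036  0.0303 -0.0145] 7.1
```

View pics/w3v.png

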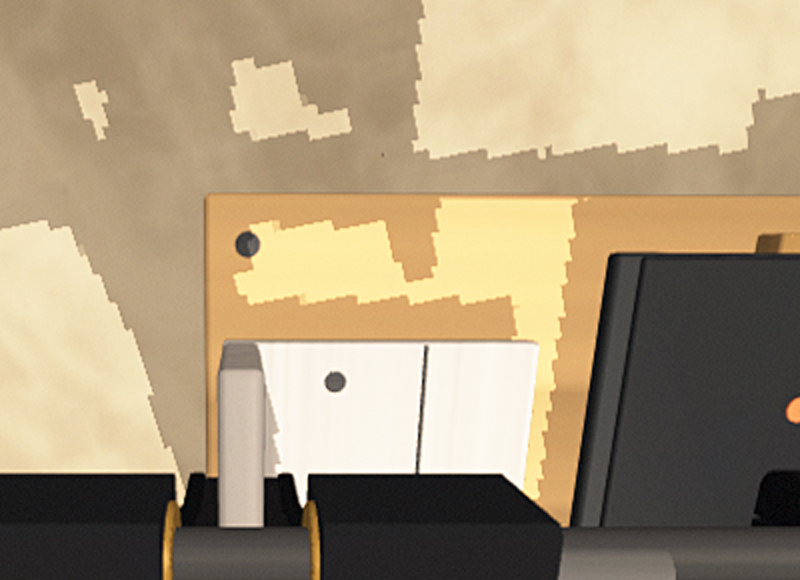

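```bash
python3 - <<'E'
from h import *
v=np.load("s3.npy");s=dict(position=v[:3],tool_rot=v[3:]);C=cam("wrist",s)
u=lambda *a:np.array(a)/2+(160-.25,-.25)
b=fitl([],[((-90,85,12),(90,85,12),u((206,194),(400,195),(600,195),(790,195))),((-90,85,12),(-90,-85,12),u((206,220),(207,330),(208,460))),
  ((15,70,21),(15,-70,21),u((609,255),(592,388),(573,525))),((15,70,28),(80,70,28),u((650,255),(780,254)))],C,[.61,.026,-.21])
for h in(16,18):
  f=fitl([((-43,45,45+h),u(220,370)),((-33,45,45+h),u(263,370)),((43,45,2+h),u(538,343)),((-43,45,h),u(222,342))],
  [((43,45,2+h),(43,-45,2+h),u((534,390),(525,470))),((-43,45,45+h),(-43,-45,45+h),u((219,450),(219,525))),((-33,45,45+h),(-33,-45,45+h),u((263,450),(263,525)))],C,[.53,.04,-.21])
  T=R.from_rotvec(s["tool_rot"]).as_matrix()
  e=W(np.array([[.043,0,.0]]),f)[0]
  c_,s_=np.cos(b[2]),np.sin(b[2]);d=e[:2]-b[:2];print(h,"edge in board",c_*d[0]+s_*d[1],-s_*d[0]+c_*d[1],"yaw err",f[2]-b[2],"tool yaw",np.arctan2(T[1,1],T[0,1]))
E
```

```text
pose [ 0.6179  0.0256 -0.2016] deg -11.552470975699594 res [-0.4 -0.  -0.1 -0.2  0.2  0.4  0.7  0.3 -0.7 -0.9  0.7  0.1]
pose [ 0.5765  0.0356 -0.2027] deg -11.612517179820983 res [-1.1  0.4  1.4  0.4 -0.1 -0.4  0.7 -0.7 -0.9 -1.2 -0.4 -0.1  0.9  0.4]
16 edge in board 0.0004271895373856147 0.0014477413497546287 yaw err -0.0010480039652428497 tool yaw -0.20082245781486022
pose [ 0.5763  0.0359 -0.2043] deg -11.704918740190855 res [-1.7  0.4  1.1  0.5  1.3 -0.3  0.3 -0.8  0.4  0.  -1.  -0.8  0.6  0.1]
18 edge in board 0.00018631226816917556 0.0016641019605607137 yaw err -0.0026607154276774014 tool yaw -0.20082245781486022
```

apply_moves(dp=[[0,0,0.002],[0,0,0.002],[0,0,0],[0,0,0]], twist=[[0,0,0],[0,0,0],[0,0,0],[0,0,0]], fingers=[1,1,1,1])

```text
time: 7.55
position: [0.5396, 0.0429, 0.0262]
tool_rot: [-2.433, -1.987, -0.0]
ft_force: [-0.1, -0.1, -1.0]
grip_width: 0.11
grip_force: 40.0
```

apply_moves(dp=[[-0.0013,0,0.001],[0,0,0.001],[0,0,0]], twist=[[0,0,0],[0,0,0],[0,0,0]], fingers=[1,1,1])

```text
time: 7.85
position: [0.5394, 0.0414, 0.0242]
tool_rot: [2.433, 1.987, 0.0]
ft_force: [1.0, -1.0, -0.5]
grip_width: 0.111
grip_force: 40.0
```

apply_moves(dp=[[0,0,0.001],[0,0,0]], twist=[[0,0,0],[0,0,0]], fingers=[1,1])

```text
time: 8.05
position: [0.5394, 0.0414, 0.0241]
tool_rot: [-2.433, -1.987, -0.0]
ft_force: [-3.6, -1.0, 8.5]
grip_width: 0.11
grip_force: 40.0
```

apply_moves(dp=[[0,0,0.001],[0,0,0]], twist=[[0,0,0],[0,0,0]], fingers=[1,1])

```text
time: 8.25
position: [0.5394, 0.0415, 0.0241]
tool_rot: [-2.432, -1.986, -0.0]
ft_force: [-6.7, -1.2, 15.6]
grip_width: 0.114
grip_force: 40.0
```

apply_moves(dp=[[0,0,-0.0045],[0,0,0],[0,0.004,0],[0,0.004,0],[0,0.004,0],[0,0.004,0],[0,0.004,0],[0,0,0]], twist=[[0,0,0],[0,0,0],[0,0,0],[0,0,0],[0,0,0],[0,0,0],[0,0,0],[0,0,0]], fingers=[1,1,1,1,1,1,1,1])

```text
time: 9.05
position: [0.5596, 0.0373, 0.0266]
tool_rot: [2.433, 1.987, 0.0]
ft_force: [-0.1, 0.0, -1.1]
grip_width: 0.112
grip_force: 40.0
```

apply_moves(dp=[[0,0.005,0],[0,0.005,0],[0,0.005,0],[0,0.005,0],[0,0.005,0],[0,0,0],[0,0,0]], twist=[[0,0,0],[0,0,0],[0,0,0],[0,0,0],[0,0,0],[0,0,0],[0,0,0]], fingers=[1,1,1,1,1,1,1])

```text
time: 9.75
position: [0.5834, 0.0325, 0.0265]
tool_rot: [-2.433, -1.987, 0.0]
ft_force: [-0.4, 0.2, -0.4]
grip_width: 0.112
grip_force: 40.0
```

```bash
python3 - <<'E'
from h import *
s=ctrl.get_state();im=get_image("wrist");print(s["position"],s["ft_force"],s["torque"],s["time"])
np.save("s4.npy",np.r_[s["position"],s["tool_rot"]])
cv2.imwrite("pics/w4v.png",cv2.resize(im[0:290,160:560,::-1],None,fx=2,fy=2,interpolation=2))
E
```

```text
[0.5834 0.0325 0.0265] [-0.3728  0.1613 -0.4092] [-0.1173  0.092   0.0146] 9.75
```

View pics/w4v.png

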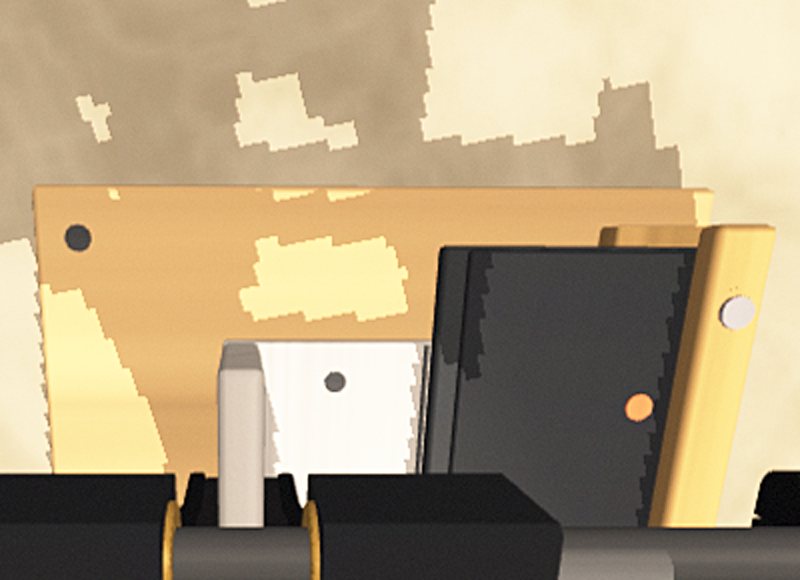

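```bash
python3 - <<'E'
from h import *
v=np.load("s4.npy");s=dict(position=v[:3],tool_rot=v[3:]);C=cam("wrist",s)
u=lambda *a:np.array(a)/2+(160-.25,-.25)
b=fitl([],[((-90,85,12),(90,85,12),u((40,185.5),(300,187),(500,188),(700,189.5))),((-90,85,12),(-90,-85,12),u((36,200),(46,350),(54,470))),
  ((15,70,21),(15,-70,21),u((440,248),(431,360),(422,473))),((15,70,28),(75,70,28),u((500,248),(690,249)))],C,[.61,.026,-.21])
h=14.3
f=fitl([((-43,45,45+h),u(220,370)),((-33,45,45+h),u(263,370)),((-43,45,h),u(222,342))],
  [((-43,45,4+h),(43,45,4+h),u((300,341),(420,342))),((-43,45,45+h),(-43,-45,45+h),u((219,450),(219,525))),((-33,45,45+h),(-33,-45,45+h),u((263,450),(263,525)))],C,[.53,.04,-.21])
e=W(np.array([[.043,0,.0]]),f)[0]
c_,s_=np.cos(b[2]),np.sin(b[2]);d=e[:2]-b[:2];print("edge in board",c_*d[0]+s_*d[1],-s_*d[0]+c_*d[1],"yaw err",f[2]-b[2])
E
```

```text
pose [ 0.6176  0.0255 -0.2074] deg -11.883960847245017 res [ 0.1  0.  -0.2 -0.1 -1.1 -0.7 -0.4  0.9  0.7  0.5  0.1 -0. ]
pose [ 0.6204  0.0255 -0.2001] deg -11.46559345794419 res [-1.7  0.3  1.2  0.2  0.4 -1.  -0.5  0.1 -0.8 -0.4  0.9  0.5]
edge in board 0.045760546125773696 0.0009144945863899228 yaw err 0.007301888426272357
```

apply_moves(dp=[[-0.0005,0,0],[0,0,0.001],[0,0,0.001],[0,0,0.001],[0,0,0.001],[0,0,0.0005],[0,0,0],[0,0,0],[0,0,0],[0,0,0]], twist=[[0,0,0.004],[0,0,0],[0,0,0],[0,0,0],[0,0,0],[0,0,0],[0,0,0],[0,0,0],[0,0,0],[0,0,0]], fingers=[1,1,1,1,1,1,1,1,1,1], newtons=50)

```text
time: 10.8
position: [0.5832, 0.0323, 0.0241]
tool_rot: [-2.436, -1.982, -0.001]
ft_force: [-6.4, -0.4, 14.2]
grip_width: 0.11
grip_force: 50.0
```

```bash
python3 - <<'E'
from h import *
s=ctrl.get_state();im=get_image("wrist");print(s["position"],R.from_rotvec(s["tool_rot"]).as_matrix(),s["ft_force"],s["torque"],s["grip_force"],s["time"])
a=cv2.resize(im[90:290,160:560,::-1],None,fx=2,fy=2,interpolation=2)[:400]
b=cv2.resize(get_image("side")[200:250,260:380,::-1],None,fx=4,fy=4,interpolation=2)
o=np.zeros((600,800,3),np.uint8);o[:400]=a;o[400:600,:480]=b
cv2.imwrite("pics/w5v.png",o)
E
```

```text
[0.5832 0.0323 0.0241] [[ 0.2035  0.9791 -0.0006]
 [ 0.9791 -0.2035  0.0012]
 [ 0.0011 -0.0008 -1.    ]] [-6.3603 -0.3787 14.241 ] [-0.199   1.3931 -0.0058] 50.00398918054998 10.8
```

View pics/w5v.png

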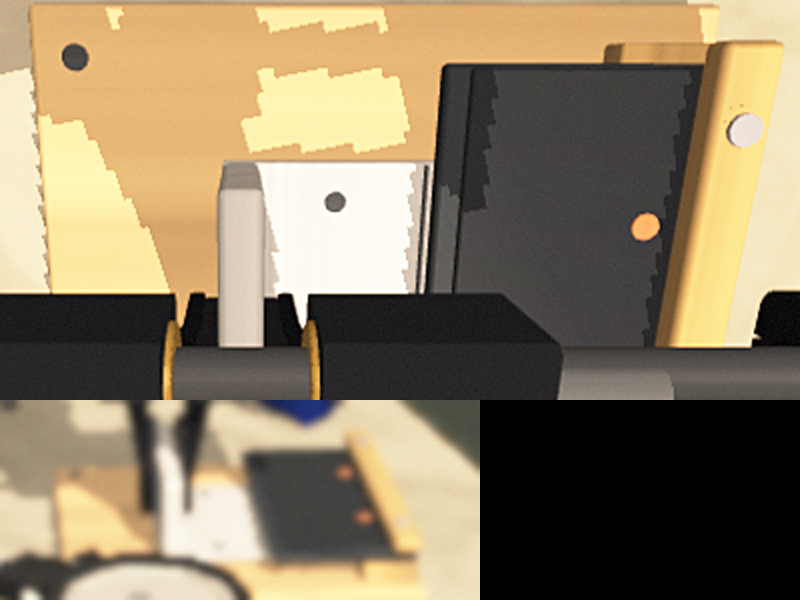

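The plate sits about 30 mm under the shingle and square to it. It is pressed down at 14 N at the same TCP height as the earlier bare-board contact, so it is flat, and the shingle is lying down.

```bash
python3 -c "
from bench import ctrl
print(ctrl.close_job())"
```

```text
the job is handed in; nothing more can be done
None
```

The job is handed in at about 11 s: the flashing is tucked about 30 mm under the shingle, within about 1 mm of centre and 0.5° of square, with no sign of the shingle lifting, and it is still gripped by its upstand (50 N) and pressed flat on the board with about 14 N.

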